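Pass a coin roll through the sliding cash tray

ROBOT

A 6-joint arm with a two-finger parallel gripper is mounted at the origin on the work surface. World frame = base frame: x ahead of the robot, y to its left, z up, the work surface at z = 0. Lengths are in m, angles in degrees, forces in N, time in s.
With the tool pointing down it reaches from about 0.25 to 0.8 m from the base axis. Payload 8.5 kg.
Tool frame: the origin (TCP) lies between the finger pads, 19 mm behind the fingertips; this is the grasp point; z points along the fingers, y is the line along which they close (so a half turn about z gives the same grasp; the last joint's range is limited). The gripper opens to 85 mm and grips with 20 to 120 N. Pads are 22 mm wide; open, the fingers measure 114 mm over their backs; the gripper's body (76 mm by 85 mm) begins 54 mm behind the grasp point. The pads swing forward as they close: fully open they stand 13 mm farther back than shut.
Start: joints at [70.073, 13.648, -0.773, 75.585, 0, 90], TCP at [0.179, 0.494, 0.25] pointing down, gripper open.
Joint ranges: [-152.45, 152.45], [-59.26, 108.67], [-65.41, 83.53], [-104.44, 129.93], [-82.83, 76.93], [-180, 180]. Speed limits (degrees/s): [127.2, 127.2, 159.86, 180, 180, 180].

INTERFACE

Orientations are given as [roll, pitch, yaw] about the fixed x, y, z axes, in that order (R = Rz(yaw) Ry(pitch) Rx(roll)).
In Python, from cell import bot, eyes gives the robot as it stands. The module is installed in compiled form; this text tells all that it offers.
- The arm moves only by the tool play_rows, never from a script. Its argument "targets" is a list of rows, each a list of 3 entries, a list of its own where there are three numbers: the shift along the tool's x, y, z in cm, then the turn about the tool's z in degrees, then the opening, from 0 (shut) to 1 (fully open). A call has 1 to 10 rows; each row shifts and turns the commanded pose from where the row before left it, along the tool's axes as they then stand; what a row does not reach is not made up. A row lasts 1/8 s, in which the tool goes at most 62.5 mm and 10.7 degrees, less where a joint would pass 70% of its speed; a pose out of reach is approached as far as the arm can. A call is refused whole if a number of a shift passes 6.25 or a number of a turn 10.7, either way. A call with a gripper value outside its range is refused whole. The fingers move at their own pace and stop on an object; "squeeze" is the grip in N (left out, the last holds). Time passes only in rows, so rows that do not move let the fingers close. It gives the time, the measured TCP pose, the force, the opening and the grip force at its end, in the units of the state.
- bot.state(): the state, without advancing time (a new reading comes with each control period).
- eyes.snapshot(name): name is "side" or "top" or "wrist"; returns the picture (420x560x3 uint8, red, green, blue); there is no depth.
- eyes.calibration(name): a dict with "vfov" (degrees; the focal length in pixels is half the picture's height over the tangent of half this angle, whatever the lens; pixels are square), "cx", "cy" (the principal point, pixels), "dist_coeffs" ([k1, k2, p1, p2, k3] as OpenCV has them; the pictures are not rectified), "R" (3x3) and "t" (3): a world point X has camera coordinates R X + t; the wrist camera has in their place "T_tool_cam" (4x4, takes a point from camera to tool coordinates, whose origin is the TCP and whose axes are the flange's). Camera axes: x right, y down, z forward; pixel columns grow to the right and rows downward; lengths in m; the calibration is good to about 2 mm. A picture is of the moment at which its call begins: read the wrist's pose just before it. calibration takes no time and is no camera call.
- bot.close_job(): hands the job in; it is judged then, once.
Trained networks look in the newest picture that a camera, given by its name, has taken for a name from the list of things; names that differ only in an ending like _2 or _b are one class to them, and where a whole thing is asked for, a point or a joint stands for the part that bears it (a point fixed in the world has none). Each returns a list of dicts, best first, with "confidence" (0 to 1); they miss things now and then, are a little off and sometimes report something else, mostly with a low value. They report only what shows in the picture. A call takes as long as a camera call.
- eyes.recognise(label, camera): "extent" ([left, top, right, bottom] in pixels, round what is visible of it).
- eyes.outline_of(label, camera): "mask" (420x560 bool, what is visible of it) and "extent" ([left, top, right, bottom] in pixels, round what is visible of it).
The state is a dict: "t": time; "q": joint angles; "joint_vel": joint speeds; "joint_torque": joint torques, N m; "eef_pos": TCP position; "eef_rot": TCP orientation; "wrist_force": force on the tool from outside, world axes, zero at the start; "ft_torque": the same for the moment, N m; "finger_gap": finger opening in m; "finger_force": force on a finger pad.
Only numpy, scipy, OpenCV 4.12 (cv2) and the standard library are available. Lean on these libraries where they do the work, as an engineer would, in place of code of your own. Each camera call takes 0.05 s, during which the arm holds its last target. There are 200 camera calls.

TASK

A customer is waiting for a roll of coins. Take the one short, thick coin roll from the desk and set it down inside the steel cash tray (do not drop it in), then take the tray by its bow handle and slide it away from you along its rails until its ball clicks into the notch of the brass catch, without running on past the catch. Finish there, with the handle still gripped and the tray held at the notch while the customer takes the roll; leave the slim rolls, the stamp and the calculator as they stand.

Things in the scene. Friction and masses are not known exactly. Their poses are not given: they have to be found in the camera images.
- thick_roll: The short, thick coin roll: a paper-wrapped cylinder 28 mm in diameter and 56 mm long, 170 to 260 g, standing upright on the desk. Origin: centre of its lower end; its z axis runs along the roll. The three rolls stand in any order, about 100 mm or more apart.
- slim_roll_a: A slim coin roll, same wrapping, 20 mm in diameter and 78 mm tall, standing upright on the desk, to be left alone. Origin: centre of its lower end.
- slim_roll_b: The other slim coin roll, the same as slim_roll_a, to be left alone.
- stamp: A black and grey self-inking date stamp standing on the desk, 75 x 45 mm and 62 mm tall, to be left alone. Origin: centre of its underside.
- calculator: A grey desk calculator, 165 x 115 mm and 24 mm tall, lying on the desk, to be left alone. Origin: centre of its underside.
- tray: Open steel cash tray, 200 mm long (its x) by 170 mm wide (its y) by 42 mm tall, walls and floor 3 mm. Origin: centre of its underside, 10 mm above the desk; rim 52 mm above the desk. Slides only along its x axis, which points away from the robot. Starts at the robot's side; about 205 mm of travel in all, well past the catch. Sliding takes 1 to 2 N; it stays where it is left.
- base: Fixed steel base of the tray, 440 mm (x, along the rails, away from the robot, within 0.13 rad of world x) by 236 mm, with an aluminium rail on either side, rail tops 26 mm above the desk. Origin: centre of its underside on the desk. It stands at a different place and angle each run.
- catch: Brass catch, 56 x 20 mm and 21 mm tall, clamped on the base's right-hand rail (-y side) at a place that differs from run to run, with two round upright noses 8 mm in radius: the low one on the robot's side, the high one beyond it, the notch between them. Origin: on the rail's top, level with the notch along x.
- tray_floor (a point): Centre of the tray's inner floor, 13 mm above the desk; axes as the tray's. The clear inside reaches 97 mm either way along x and 82 mm either way along y.
- tray_handle (a point): Middle of the bow handle's bar on the robot's side of the tray, 150 mm from the tray's centre: a round dark steel bar 12 mm thick along the tray's y, straight for 86 mm, its centre 46 mm above the desk, 44 mm clear between bar and tray wall. Axes as the tray's. Free from above; a downward grasp closes on it along the tray's x.
- tray_ball (a point): Centre of the sprung steel ball, 16 mm, that sticks out of the brass housing on the tray's right side (tray -y), 72 mm from the tray's centre towards the handle, 37 mm above the desk. Axes as the tray's; travels with the tray. In the notch it keeps the tray seated even when let go.
- catch_notch (a point): Where the ball's centre sits when home in the notch of the brass catch; x axis as the base's. From the start the tray has 110 to 170 mm to go. 13 to 6 mm before the notch the ball rides over the catch's low nose (4 to 7 N of push), then drops in and the push falls to nothing; the high second nose stops it (15 to 20 N would ride over it), so a push that rises past 11 N after the drop means home.

How it is judged (in metres and radians):
On the way, in this order (a step that is already met when the one before it is completed fails the run):
1. the thick roll stands or lies inside the tray, let go, with the tray still at the robot's side (x of thick_roll in the frame of tray_floor between -0.098 and 0.098 m and y of thick_roll in the frame of tray_floor between -0.083 and 0.083 m and z of thick_roll in the frame of tray_floor between -0.035 and 0.035 m and contact force between the fingers and thick_roll below 0.05 N and linear speed of thick_roll below 0.05 m/s and x of tray_ball in the frame of catch_notch below -0.06 m), for 0.2 s.
2. the tray, with the roll in it, is held by its handle with the ball in the notch (x of thick_roll in the frame of tray_floor between -0.098 and 0.098 m and y of thick_roll in the frame of tray_floor between -0.083 and 0.083 m and z of thick_roll in the frame of tray_floor between -0.035 and 0.035 m and x of tray_ball in the frame of catch_notch between -0.0025 and 0.0025 m and contact force between the fingers and tray above 15 N and distance between the grasp point and tray_handle below 0.055 m), for 0.3 s.
At the end, for the whole second after the job is handed in: Thick roll at rest inside the tray, untouched by the fingers; ball within 2.5 mm of the notch along the rails, tray still; fingers hold the handle (force over 15 N, TCP within 55 mm of its middle); slim rolls, stamp and calculator within 30 mm of their starts and upright (all of step 2 and linear speed of tray below 0.01 m/s and linear speed of thick_roll below 0.05 m/s and contact force between the fingers and thick_roll below 0.05 N and not (distance of slim_roll_a from where it was at the start of the episode above 0.03 m) and not (distance of slim_roll_b from where it was at the start of the episode above 0.03 m) and not (distance of stamp from where it was at the start of the episode above 0.03 m) and not (distance of calculator from where it was at the start of the episode above 0.03 m) and angle between each of slim_roll_a, slim_roll_b, stamp, calculator's own z axis and vertical below 0.3 rad); the arm keeps its last pose, push and grip.
It fails at once if the tray runs past the catch (ball more than 8 mm beyond the notch) (x of tray_ball in the frame of catch_notch above 0.008 m).
It fails at once if the thick roll is dropped or thrown (faster than 0.7 m/s out of the fingers) (contact force between the fingers and thick_roll below 0.05 N and linear speed of thick_roll above 0.7 m/s).
It fails at once if a slim roll, the stamp or the calculator is shifted by more than 30 mm or knocked over (distance of any of slim_roll_a, slim_roll_b, stamp, calculator from where it was at the start of the episode above 0.03 m or angle between any of slim_roll_a, slim_roll_b, stamp, calculator's own z axis and vertical above 0.5 rad).
It also fails if it takes over 67 s, if anything falls off the work surface, if the arm or the gripper's body presses on something with over 40 N, if the wrist force passes 120 N, or if a joint passes its speed limit or range.

## Working session

There is one attempt and no reset: what is moved stays moved. The work goes in short steps, Python scripts to look and compute and a tool call to move; the robot and the scene stay as the last step left them, time stands still between calls to the robot, and variables do not carry over. Pictures are saved under pics/ and viewed, at most 10 in all, crops included, and the job is handed in when it is done.

Besides the shell and the picture viewer there is one more tool, called after "Request:" as name(argument=value, ...) on one line, values as JSON. play_rows: Moves the arm, as the interface text tells. Its arguments: {"type":"object","properties":{"targets":{"type":"array","items":{"type":"array"}},"squeeze":{"type":"number"}},"required":["targets"]}

```bash
mkdir -p pics
cat > h.py <<'E'
import numpy as np, cv2
from cell import bot, eyes
from scipy.spatial.transform import Rotation as Ro
def K(c):
    f=210/np.tan(np.radians(c["vfov"])/2); return np.array([[f,0,c["cx"]],[0,f,c["cy"]],[0,0,1]])
def ext(name,st=None):
    c=eyes.calibration(name)
    if name=="wrist":
        st=st or bot.state(); T=np.eye(4); T[:3,:3]=Ro.from_euler('xyz',st["eef_rot"],degrees=True).as_matrix(); T[:3,3]=st["eef_pos"]
        M=np.linalg.inv(T@np.array(c["T_tool_cam"])); return c,M[:3,:3],M[:3,3]
    return c,np.array(c["R"]),np.array(c["t"])
def ray(name,uv,z,st=None):
    c,R,t=ext(name,st); p=cv2.undistortPoints(np.array([[uv]],float),K(c),np.array(c["dist_coeffs"]))[0,0]
    d=R.T@np.array([p[0],p[1],1]); o=-R.T@t; return o+d*(z-o[2])/d[2]
def proj(name,X,st=None):
    c,R,t=ext(name,st); return cv2.projectPoints(np.array(X,float).reshape(-1,3),cv2.Rodrigues(R)[0],t,K(c),np.array(c["dist_coeffs"]))[0][:,0]
def snap(name,fn=None):
    im=eyes.snapshot(name)
    if fn: cv2.imwrite("pics/"+fn,im[:,:,::-1])
    return im
E
python3 - <<'E'
from h import *
s=bot.state(); print({k:np.round(v,3) for k,v in s.items()})
for n in ("side","top"):
    im=snap(n,n+"0.png"); c,R,t=ext(n); print(n,-R.T@t)
    for l in ("thick_roll","slim_roll_a","tray","tray_handle","catch","base","stamp","calculator","tray_ball"):
        try: print(n,l,[(np.round(d["extent"]),round(d["confidence"],2)) for d in eyes.recognise(l,n)[:3]])
        except Exception as e: print(l,e)
a=[cv2.imread("pics/%s0.png"%n) for n in("top","side")]
E
```

```text
{'t': np.float64(0.0), 'q': array([ 7.0072e+01,  1.3681e+01, -8.1900e-01,  7.5587e+01,  1.0000e-03,
        9.0001e+01]), 'joint_vel': array([ 0.04 , -0.06 , -0.02 , -0.093,  0.039, -0.022]), 'joint_torque': array([-1.0000e-03, -5.3877e+01,  3.4644e+01,  1.8000e-02, -0.0000e+00,
       -0.0000e+00]), 'eef_pos': array([0.179, 0.493, 0.249]), 'eef_rot': array([-1.79913e+02, -1.00000e-03,  1.60071e+02]), 'wrist_force': array([0.338, 0.703, 0.277]), 'ft_torque': array([ 0.005,  0.011, -0.021]), 'finger_force': np.float64(0.0), 'finger_gap': np.float64(0.086)}
side [ 0.15803939 -0.77004317  0.72832861]
side thick_roll [(array([331., 314., 344., 342.]), 0.63)]
side slim_roll_a [(array([368., 358., 384., 393.]), 0.72), (array([313., 355., 326., 385.]), 0.58)]
side tray [(array([232., 176., 338., 239.]), 0.63)]
side tray_handle [(array([228., 177., 340., 235.]), 0.82), (array([335., 206., 351., 222.]), 0.68)]
side catch [(array([331., 205., 353., 222.]), 0.59)]
side base [(array([229., 159., 404., 256.]), 0.64)]
side stamp [(array([379., 278., 413., 321.]), 0.97)]
side calculator [(array([158., 157., 218., 191.]), 0.86)]
side tray_ball [(array([228., 177., 339., 241.]), 0.82)]
top [0.3998436  0.03261729 1.50803726]
top thick_roll []
top slim_roll_a []
top tray [(array([212., 162., 279., 246.]), 0.63)]
top tray_handle [(array([210., 160., 274., 247.]), 0.65)]
top catch [(array([272., 154., 279., 170.]), 0.69)]
top base []
top stamp [(array([360., 179., 390., 195.]), 0.83)]
top calculator []
top tray_ball [(array([212., 159., 274., 246.]), 0.7)]
```

View pics/top0.png

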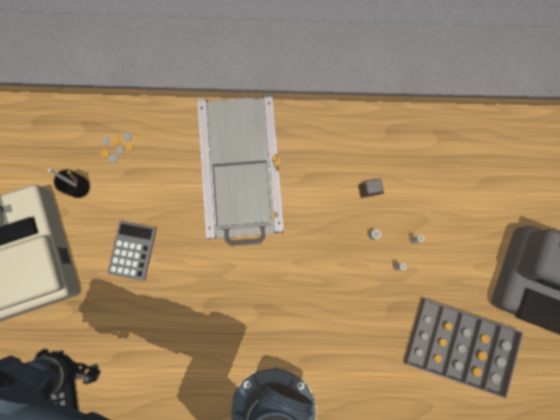

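View pics/side0.png

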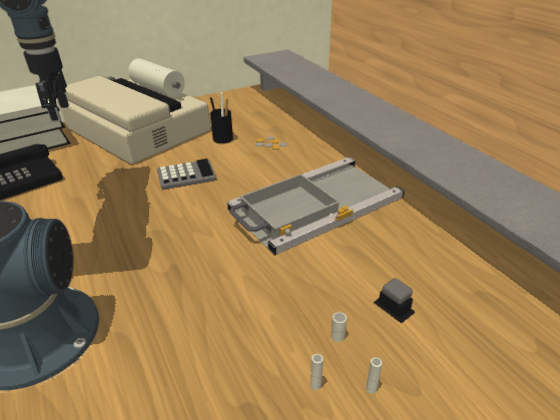

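The top view shows the thick roll at (376,233), the slim rolls at (418,239) and (401,266), the tray handle bar at about (244,240) and the catch at (277,162). The side view agrees: thick roll at (339,326).

Run:
```python
from h import *
print("roll top",ray("top",(376,233),.056),"side mid",ray("side",(339,327),.028))
for n,uv in (("slimA",(419,239)),("slimB",(402,265))): print(n,ray("top",uv,.07))
print("slim side",ray("side",(376,376),.039),ray("side",(318,371),.039))
print("stamp",ray("top",(373,187),.05))
for n,uv in dict(Lfar=(203,100),Lnear=(210,237),Rfar=(268,98),Rnear=(278,231)).items(): print(n,ray("top",uv,.026))
print("handle",ray("top",(245,242),.046)); print("catch",ray("top",(277,162),.04)); print("housing",ray("top",(275,215),.04))
print("catch side",ray("side",(343,212),.04),"housing side",ray("side",(286,230),.04))
print(eyes.calibration("wrist")["T_tool_cam"],eyes.calibration("wrist")["vfov"])
```

```text
roll top [ 0.53121642 -0.29252578  0.056     ] side mid [ 0.53015672 -0.29803298  0.028     ]
slimA [ 0.51497817 -0.4166176   0.07      ]
slimB [ 0.43728008 -0.36524885  0.07      ]
slim side [ 0.51980443 -0.42559501  0.039     ] [ 0.43723964 -0.36917656  0.039     ]
stamp [ 0.67194702 -0.28555845  0.05      ]
Lfar [0.94207469 0.24450803 0.026     ]
Lnear [0.51059743 0.20674777 0.026     ]
Rfar [0.95397868 0.04008005 0.026     ]
Rnear [5.33427996e-01 2.98358087e-04 2.60000000e-02]
handle [0.49635441 0.09908182 0.046     ]
catch [0.74515106 0.00782932 0.04      ]
housing [0.58069242 0.01065873 0.04      ]
catch side [0.74550442 0.00417475 0.04      ] housing side [0.58015878 0.00899563 0.04      ]
[[-1.40801870e-04 -9.64645096e-01 -2.63552306e-01  6.57572214e-02]
 [ 9.99999064e-01 -4.94476406e-04  1.27561966e-03 -2.73039076e-04]
 [-1.36084064e-03 -2.63551880e-01  9.64644263e-01 -1.25242073e-01]
 [ 0.00000000e+00  0.00000000e+00  0.00000000e+00  1.00000000e+00]] 65.78435049154403
```

Request:
play_rows(targets=[[[0,0,0],10.7,1],[[0,0,0],10.7,1],[[0,0,0],10.7,1],[[0,0,0],10.7,1],[[0,0,0],10.7,1],[[0,0,0],10.7,1],[[0,0,0],0.7,1]], squeeze=40)

```text
t: 1.88
eef_pos: [0.1789, 0.4935, 0.25]
eef_rot: [-180.0, 0.0, 95.2]
wrist_force: [-0.2, -0.2, -0.3]
finger_gap: 0.0852
finger_force: 0.0
```

Request:
play_rows(targets=[[[-5.4,1.9,0],0,1],[[-5.4,1.9,0],0,1],[[-5.4,1.9,0],0,1],[[-5.4,1.9,0],0,1],[[-5.4,1.9,0],0,1],[[-5.4,1.9,0],0,1],[[-5.4,1.9,0],0,1],[[-5.4,1.9,0],0,1]])

```text
t: 2.88
eef_pos: [0.3698, 0.0752, 0.2503]
eef_rot: [179.9, -0.0, 95.4]
wrist_force: [0.5, 1.1, 0.7]
finger_gap: 0.085
finger_force: 0.0
```

Request:
play_rows(targets=[[[-5.4,1.9,0],0,1],[[-5.4,1.9,0],0,1],[[-5.4,1.9,0],0,1],[[-5.4,1.9,0],0,1],[[-5.4,1.9,0],0,1],[[-5.4,1.9,0],0,1],[[-5.4,1.9,0],0,1],[[0,0,0],0,1],[[0,0,0],0,1]])

```text
t: 4.0
eef_pos: [0.5355, -0.2874, 0.2495]
eef_rot: [-179.9, -0.0, 95.3]
wrist_force: [-0.5, -0.8, -0.2]
finger_gap: 0.0856
finger_force: 0.0
```

Run:
```python
from h import *
s=bot.state(); print(s["eef_pos"],s["eef_rot"],s["t"])
im=snap("wrist","w1.png")
for l in ("thick_roll","slim_roll_a"):
  for d in eyes.outline_of(l,"wrist")[:3]:
    e=d["extent"]; print(l,np.round(e),round(d["confidence"],2),ray("wrist",((e[0]+e[2])/2,(e[1]+e[3])/2),.03,s))
for z in (0,.056): print(z,proj("wrist",[[.531,-.295,z]],s))
```

```text
[ 0.53545187 -0.28739732  0.24953395] [-1.79943733e+02 -4.38532910e-02  9.52934708e+01] 4.0
thick_roll [261. 178. 292. 215.] 0.68 [ 0.53147244 -0.29901117  0.03      ]
slim_roll_a [171. 236. 202. 265.] 0.96 [ 0.43436871 -0.37118035  0.03      ]
slim_roll_a [242. 280. 269. 331.] 0.85 [ 0.51809058 -0.43386907  0.03      ]
0 [[277.0878619 187.714074 ]]
0.056 [[276.28989191 198.36234977]]
```

View pics/w1.png

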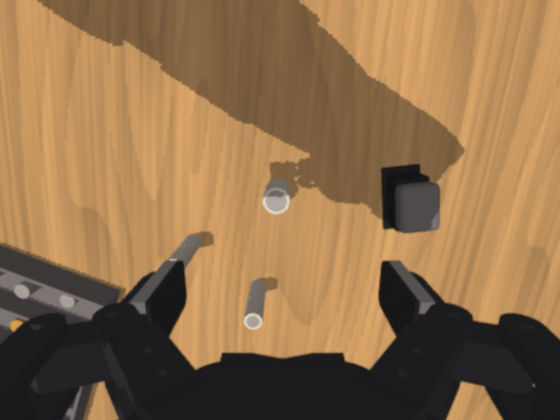

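The thick roll's top is at (276,201), 3 px from the prediction, so it sits at about (0.531, -0.298). The slim rolls are at (253,321) and (180,262), and the stamp is at (415,205), clear of the descent.

Request:
play_rows(targets=[[[-1.0,-0.5,0],0,1],[[0,0,4.5],0,1],[[0,0,4.5],0,1],[[0,0,4.5],0,1],[[0,0,4.0],0,1],[[0,0,2.5],0,1],[[0,0,1.2],0,1],[[0,0,0],0,1],[[0,0,0],0,1]])

```text
t: 5.28
eef_pos: [0.5324, -0.2983, 0.0393]
eef_rot: [179.9, 0.1, 95.2]
wrist_force: [0.0, 0.2, 0.7]
finger_gap: 0.0854
finger_force: 0.0
```

Request:
play_rows(targets=[[[0,0,0],0,0.1],[[0,0,0],0,0.1],[[0,0,0],0,0.1],[[0,0,0],0,0.1],[[0,0,0],0,0.1],[[0,0,0],0,0.1],[[0,0,0],0,0.1],[[0,0,0],0,0.1]], squeeze=40)

```text
t: 6.28
eef_pos: [0.5318, -0.298, 0.0384]
eef_rot: [180.0, 0.0, 95.2]
wrist_force: [-1.9, 0.7, 5.1]
finger_gap: 0.027
finger_force: 39.2
```

Request:
play_rows(targets=[[[0,0,-1],0,0.1],[[0,0,-3],0,0.1],[[0,0,-4],0,0.1],[[0,0,-3],0,0.1],[[0,0,-2],0,0.1],[[0,0,0],0,0.1]])

```text
t: 7.02
eef_pos: [0.5324, -0.2983, 0.1696]
eef_rot: [179.9, 0.1, 95.2]
wrist_force: [-0.1, 0.4, -3.0]
finger_gap: 0.0269
finger_force: 39.7
```

Request:
play_rows(targets=[[[2,0.8,0],0,0.1],[[4.5,1.7,0],0,0.1],[[5,1.9,0],0,0.1],[[5.5,2,0],0,0.1],[[5.5,2.0,0],0,0.1],[[5.5,2.0,0],0,0.1],[[5,2,0],0,0.1],[[4.5,1.7,0],0,0.1],[[2.3,0.9,0],0,0.1],[[0,0,0],0,0.1]])

```text
t: 8.28
eef_pos: [0.6447, 0.1141, 0.1666]
eef_rot: [-179.9, 0.0, 95.3]
wrist_force: [0.3, -0.3, -1.8]
finger_gap: 0.0273
finger_force: 39.8
```

Run:
```python
from h import *
s=bot.state(); print(s["eef_pos"],s["eef_rot"],s["t"],s["finger_force"])
im=snap("wrist","w2.png")
```

```text
[0.64469091 0.114104   0.16661378] [-1.79884342e+02  7.79986315e-03  9.53292313e+01] 8.275 39.774139523506165
```

View pics/w2.png

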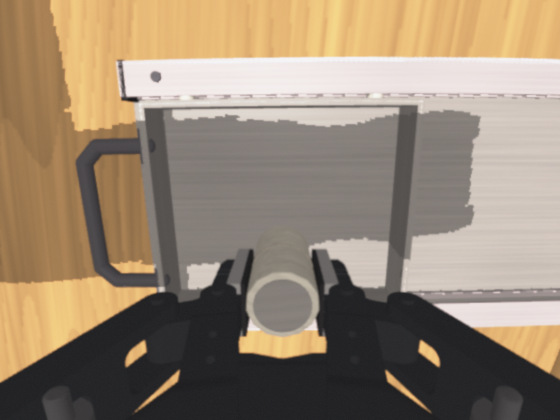

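The roll hangs over the middle of the tray, and the handle bar runs from about (88,165) to (103,270). The rails lie parallel to the picture, so the yaw is right.

Request:
play_rows(targets=[[[0,0,2],0,0.1],[[0,0,3],0,0.1],[[0,0,3],0,0.1],[[0,0,2],0,0.1],[[0,0,1],0,0.1],[[0,0,0],0,0.1],[[0,0,0],0,0.1]])

```text
t: 9.2
eef_pos: [0.6457, 0.1117, 0.059]
eef_rot: [179.9, 0.0, 95.1]
wrist_force: [0.6, 0.4, -2.5]
finger_gap: 0.0272
finger_force: 39.8
```

Request:
play_rows(targets=[[[0,0,0.2],0,0.1],[[0,0,0.1],0,0.1],[[0,0,0],0,0.1]])

```text
t: 9.57
eef_pos: [0.6452, 0.1121, 0.0551]
eef_rot: [180.0, 0.0, 95.2]
wrist_force: [0.5, 0.9, -2.0]
finger_gap: 0.0272
finger_force: 39.8
```

Run:
```python
from h import *
s=dict(eef_pos=[.6447,.1141,.168],eef_rot=[180,0,95.3])
for uv in ((88,165),(103,270),(94,216)): print(ray("wrist",uv,.046,s))
for uv in ((138,102),(422,102)): print("rim",ray("wrist",uv,.052,s))
s=bot.state(); print(s["eef_pos"],s["wrist_force"])
```

```text
[0.49340186 0.13588226 0.046     ]
[0.50042033 0.04808363 0.046     ]
[0.49576574 0.09508113 0.046     ]
rim [0.53571426 0.18541477 0.052     ]
rim [0.7374059  0.20408246 0.052     ]
[0.64520202 0.11205745 0.0550775 ] [ 0.51433676  0.85869898 -2.02375703]
```

Request:
play_rows(targets=[[[0,0,0.1],0,0.1],[[0,0,0.1],0,0.1],[[0,0,0],0,0.1]])

```text
t: 9.95
eef_pos: [0.6451, 0.112, 0.0528]
eef_rot: [-180.0, 0.0, 95.2]
wrist_force: [-0.5, -0.6, -2.2]
finger_gap: 0.0269
finger_force: 39.8
```

Request:
play_rows(targets=[[[0,0,0.1],0,0.1],[[0,0,0],0,0.1],[[0,0,0],0,0.1]])

```text
t: 10.32
eef_pos: [0.6452, 0.112, 0.052]
eef_rot: [-180.0, 0.0, 95.2]
wrist_force: [0.8, -1.0, -2.4]
finger_gap: 0.0268
finger_force: 39.8
```

Request:
play_rows(targets=[[[0,0,0.1],0,0.1],[[0,0,0],0,0.1],[[0,0,0],0,0.1]])

```text
t: 10.7
eef_pos: [0.6455, 0.112, 0.0514]
eef_rot: [180.0, 0.0, 95.2]
wrist_force: [0.0, -1.1, 3.7]
finger_gap: 0.027
finger_force: 40.1
```

Request:
play_rows(targets=[[[0,0,0.1],0,0.1],[[0,0,0],0,0.1],[[0,0,0],0,0.1]])

```text
t: 11.08
eef_pos: [0.6462, 0.1121, 0.0514]
eef_rot: [179.8, -0.0, 95.2]
wrist_force: [-0.4, 0.4, 9.4]
finger_gap: 0.027
finger_force: 40.8
```

Request:
play_rows(targets=[[[0,0,0],0,0.45],[[0,0,0],0,0.6],[[0,0,0],0,0.8],[[0,0,0],0,0.8],[[0,0,0],0,0.8],[[0,0,0],0,0.8]])

```text
t: 11.82
eef_pos: [0.6452, 0.112, 0.05]
eef_rot: [-180.0, 0.0, 95.2]
wrist_force: [0.2, -0.0, -0.0]
finger_gap: 0.0682
finger_force: 0.0
```

Request:
play_rows(targets=[[[0,0,-1],0,0.8],[[0,0,-3],0,0.8],[[0,0,-4],0,0.8],[[0,0,-4],0,0.8],[[0,0,-3],0,1],[[0,0,-1],0,1],[[0,0,0],0,1],[[0,0,0],0,1]])

```text
t: 12.82
eef_pos: [0.6446, 0.1119, 0.2085]
eef_rot: [-179.9, 0.0, 95.2]
wrist_force: [-0.1, 0.3, 0.0]
finger_gap: 0.0855
finger_force: 0.0
```

Run:
```python
from h import *
s=bot.state(); print(s["eef_pos"],s["eef_rot"],s["t"])
im=snap("wrist","w3.png")
print([(d["extent"],d["confidence"]) for d in eyes.recognise("thick_roll","wrist")])
```

```text
[0.64462538 0.11192348 0.2085215 ] [-1.79873566e+02  1.56924123e-02  9.51733958e+01] 12.825
[([272.2, 176.2, 303.3, 216.8], 0.86)]
```

View pics/w3.png

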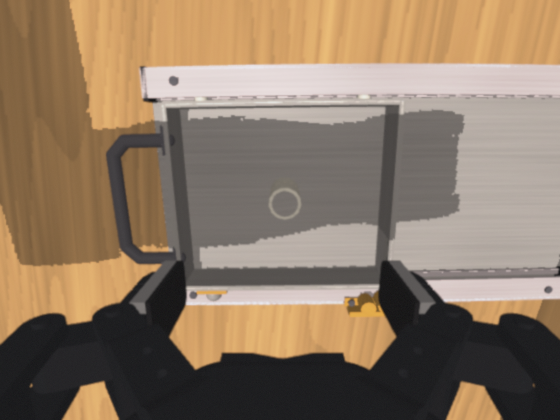

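The roll stands upright mid-tray, its top ring at (285,203). The handle bar is centred at about (121,200), the ball at (214,295) and the catch's two noses at (351,301) and (368,298).

Run:
```python
from h import *
s=dict(eef_pos=[.6447,.1120,.2085],eef_rot=[180,0,95.2])
h=ray("wrist",(121,200),.046,s); b=ray("wrist",(214,296),.04,s); c=[ray("wrist",p,.045,s) for p in ((351,301),(368,298))]
print(h,b,c); e=np.array([np.cos(np.radians(5.2)),np.sin(np.radians(5.2)),0])
rims=[ray("wrist",p,.052,s) for p in ((163,102),(402,103))]; d=rims[1]-rims[0]; print("yaw",np.degrees(np.arctan2(d[1],d[0])),np.linalg.norm(d))
print("travel",[(x-b)@e for x in c]); d=h-np.array(s["eef_pos"]); print("tool x,y",d@[-.0906,.9959,0],d@[.9959,.0906,0])
```

```text
[0.49845644 0.09714516 0.046     ] [0.58615706 0.00335721 0.04      ] [array([0.72384841, 0.01298456, 0.045     ]), array([0.74035647, 0.01776538, 0.045     ])]
yaw 4.969610677624852 0.19874390267199105
travel [np.float64(0.13799721941162166), np.float64(0.15487062876642319)]
tool x,y -0.0015442713034121563 -0.1469898108214828
```

Request:
play_rows(targets=[[[0,-3,0],0,0.5],[[0,-4.7,0],0,0.5],[[-0.1,-4,0],0,0.5],[[0,-3,0],0,0.5],[[0,0,3],0,0.5],[[0,0,3],0,0.5],[[0,0,3],0,0.5],[[0,0,0],0,0.5],[[0,0,0],0,0.5]])

```text
t: 14.05
eef_pos: [0.4992, 0.0978, 0.1206]
eef_rot: [180.0, 0.0, 95.2]
wrist_force: [0.7, -0.2, 0.5]
finger_gap: 0.043
finger_force: 0.0
```

Run:
```python
from h import *
s=bot.state(); print(s["eef_pos"],s["eef_rot"],s["t"],s["finger_gap"])
im=snap("wrist","w4.png")
print(proj("wrist",[[.4975,.097,.046]],s))
```

```text
[0.49918663 0.09779589 0.12059807] [1.79990879e+02 5.61028664e-03 9.51745857e+01] 14.05 0.04298220246266914
[[278.26279513 229.42117675]]
```

View pics/w4.png

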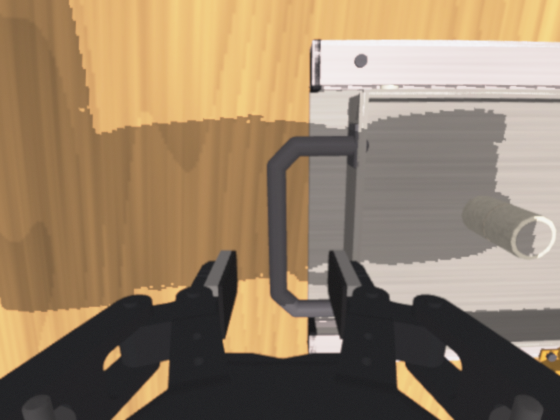

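The bar is centred at (277,228) against a prediction of (278,229), and the fingers straddle it. Descending and gripping.

Request:
play_rows(targets=[[[0,-0.1,2.5],0,0.5],[[0,0,2.5],0,0.5],[[0,0,1.5],0,0.5],[[0,0,0.9],0,0.5],[[0,0,0],0,0.5],[[0,0,0],0,0]])

```text
t: 14.85
eef_pos: [0.4984, 0.0977, 0.0467]
eef_rot: [179.9, 0.0, 95.2]
wrist_force: [0.8, 0.5, -0.5]
finger_gap: 0.0255
finger_force: 0.0
```

Request:
play_rows(targets=[[[0,0,0],0,0],[[0,0,0],0,0],[[0,0,0],0,0],[[0,0,0],0,0],[[0,0,0],0,0]], squeeze=60)

```text
t: 15.48
eef_pos: [0.4985, 0.0978, 0.0467]
eef_rot: [179.9, -0.0, 95.2]
wrist_force: [-0.8, -0.1, 6.0]
finger_gap: 0.0102
finger_force: 58.7
```

Request:
play_rows(targets=[[[0,0.3,0],0,0],[[0,0.7,0],0,0],[[0,1,0],0,0],[[0,1,0],0,0],[[0,1,0],0,0],[[0,0.6,0],0,0],[[0,0.3,0],0,0],[[0,0.1,0],0,0],[[0,0,0],0,0]])

```text
t: 16.6
eef_pos: [0.5484, 0.1029, 0.0467]
eef_rot: [179.9, -0.1, 95.2]
wrist_force: [0.1, 3.3, 5.7]
finger_gap: 0.0097
finger_force: 58.8
```

Request:
play_rows(targets=[[[0,0.3,0],0,0],[[0,0.8,0],0,0],[[0,1.2,0],0,0],[[0,1.2,0],0,0],[[0,1,0],0,0],[[0,0.8,0],0,0],[[0,0.5,0],0,0],[[0,0.2,0],0,0],[[0,0,0],0,0]])

```text
t: 17.73
eef_pos: [0.6083, 0.109, 0.0468]
eef_rot: [179.9, -0.1, 95.2]
wrist_force: [0.2, 6.4, 4.9]
finger_gap: 0.0099
finger_force: 58.8
```

Run:
```python
from h import *
s=bot.state(); print(s["eef_pos"],s["eef_rot"],s["wrist_force"],s["t"])
im=snap("side"); cv2.imwrite("pics/s5.png",cv2.resize(im[180:260,220:380],(800,400),interpolation=cv2.INTER_CUBIC)[:,:,::-1])
im=snap("wrist","w5.png")
```

```text
[0.60825914 0.10901946 0.04677385] [ 1.79892195e+02 -1.35816944e-01  9.52364908e+01] [0.17201947 6.37654471 4.90746626] 17.725
```

View pics/s5.png

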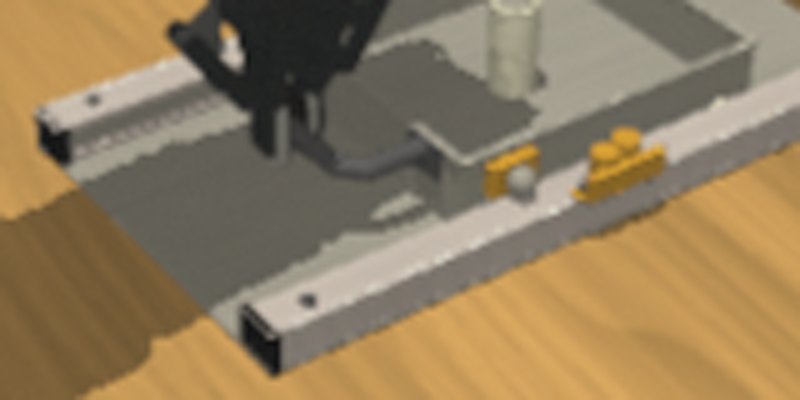

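The crop shows the roll still upright, the ball at (520,182) and the nose tops at (605,152) and (627,135). The catch is still ahead.

Run:
```python
from h import *
f=lambda u,v,z: ray("side",(220+u/5-.4,180+v/5-.4),z)
b=f(521,182,.037); n=[f(*p,.047) for p in((605,152),(627,135))]
print(b,n,(sum(n)/2-b)[0])
```

```text
[0.69502202 0.01678976 0.037     ] [array([0.73915699, 0.00663135, 0.047     ]), array([0.75776695, 0.01379667, 0.047     ])] 0.053439949674754184
```

Request:
play_rows(targets=[[[0.05,0.3,0],0,0],[[0.05,0.4,0],0,0],[[0,0.3,0],0,0],[[0,0,0],0,0],[[0,0,0],0,0]])

```text
t: 18.45
eef_pos: [0.6181, 0.1101, 0.0467]
eef_rot: [179.9, -0.0, 95.2]
wrist_force: [0.8, 3.4, 5.7]
finger_gap: 0.01
finger_force: 58.9
```

Request:
play_rows(targets=[[[0.05,0.2,0],0,0],[[0,0.2,0],0,0],[[0,0.1,0],0,0],[[0,0,0],0,0]])

```text
t: 18.95
eef_pos: [0.6228, 0.1106, 0.0467]
eef_rot: [179.9, -0.0, 95.2]
wrist_force: [-0.4, 0.7, 5.3]
finger_gap: 0.0097
finger_force: 59.0
```

Request:
play_rows(targets=[[[0,0.1,0],0,0],[[0,0.1,0],0,0],[[0,0.1,0],0,0]])

```text
t: 19.32
eef_pos: [0.6256, 0.1109, 0.0467]
eef_rot: [179.9, -0.0, 95.2]
wrist_force: [-0.8, 0.4, 6.9]
finger_gap: 0.0101
finger_force: 59.1
```

Request:
play_rows(targets=[[[0,0.1,0],0,0],[[0,0.1,0],0,0],[[0,0.1,0],0,0]])

```text
t: 19.7
eef_pos: [0.6286, 0.1112, 0.0468]
eef_rot: [179.9, -0.0, 95.2]
wrist_force: [-1.3, 1.2, 6.1]
finger_gap: 0.0099
finger_force: 59.1
```

Request:
play_rows(targets=[[[0,0.1,0],0,0],[[0,0.1,0],0,0],[[0,0.1,0],0,0]])

```text
t: 20.08
eef_pos: [0.6315, 0.1115, 0.0468]
eef_rot: [179.9, -0.0, 95.2]
wrist_force: [-1.2, 1.4, 6.7]
finger_gap: 0.0098
finger_force: 59.1
```

Request:
play_rows(targets=[[[0,0.1,0],0,0],[[0,0.1,0],0,0]])

```text
t: 20.32
eef_pos: [0.6335, 0.1117, 0.0468]
eef_rot: [179.9, -0.0, 95.2]
wrist_force: [-1.1, 1.4, 6.9]
finger_gap: 0.0099
finger_force: 59.1
```

Request:
play_rows(targets=[[[0,0.1,0],0,0],[[0,0.1,0],0,0]])

```text
t: 20.58
eef_pos: [0.6355, 0.1119, 0.0467]
eef_rot: [179.9, -0.0, 95.2]
wrist_force: [-1.0, 1.0, 6.5]
finger_gap: 0.0097
finger_force: 59.1
```

Request:
play_rows(targets=[[[0,0.1,0],0,0],[[0,0.1,0],0,0]])

```text
t: 20.82
eef_pos: [0.6375, 0.1121, 0.0468]
eef_rot: [179.9, -0.0, 95.2]
wrist_force: [-1.0, 2.2, 7.0]
finger_gap: 0.0098
finger_force: 59.1
```

Request:
play_rows(targets=[[[0,0.1,0],0,0],[[0,0.1,0],0,0]])

```text
t: 21.08
eef_pos: [0.6395, 0.1123, 0.0467]
eef_rot: [179.9, -0.0, 95.2]
wrist_force: [-1.2, 2.2, 7.2]
finger_gap: 0.01
finger_force: 59.1
```

Request:
play_rows(targets=[[[0,0.1,0],0,0],[[0,0.1,0],0,0]])

```text
t: 21.32
eef_pos: [0.6415, 0.1125, 0.0468]
eef_rot: [179.9, -0.0, 95.2]
wrist_force: [-1.0, 2.5, 7.6]
finger_gap: 0.0097
finger_force: 59.1
```

Request:
play_rows(targets=[[[0,0.1,0],0,0],[[0,0.1,0],0,0]])

```text
t: 21.58
eef_pos: [0.6435, 0.1127, 0.0467]
eef_rot: [179.9, -0.0, 95.2]
wrist_force: [-0.5, 1.5, 7.0]
finger_gap: 0.0098
finger_force: 59.1
```

Request:
play_rows(targets=[[[0,0.1,0],0,0],[[0,0.1,0],0,0]])

```text
t: 21.82
eef_pos: [0.6452, 0.1129, 0.0468]
eef_rot: [180.0, -0.0, 95.2]
wrist_force: [-2.1, 1.1, 9.3]
finger_gap: 0.0103
finger_force: 59.2
```

Request:
play_rows(targets=[[[0,0.1,0],0,0],[[0,0.1,0],0,0]])

```text
t: 22.08
eef_pos: [0.6467, 0.113, 0.0467]
eef_rot: [-180.0, -0.0, 95.2]
wrist_force: [-4.8, 3.0, 9.7]
finger_gap: 0.01
finger_force: 59.4
```

Request:
play_rows(targets=[[[0,0.1,0],0,0],[[0,0.1,0],0,0]])

```text
t: 22.32
eef_pos: [0.6484, 0.1132, 0.0468]
eef_rot: [-179.9, -0.0, 95.2]
wrist_force: [-5.3, 1.6, 9.9]
finger_gap: 0.0101
finger_force: 59.4
```

Request:
play_rows(targets=[[[0,0.1,0],0,0],[[0,0.1,0],0,0]])

```text
t: 22.58
eef_pos: [0.6503, 0.1134, 0.0467]
eef_rot: [-179.9, -0.0, 95.2]
wrist_force: [-4.5, 2.4, 9.8]
finger_gap: 0.01
finger_force: 59.4
```

Request:
play_rows(targets=[[[0,0.1,0],0,0],[[0,0.1,0],0,0]])

```text
t: 22.82
eef_pos: [0.6526, 0.1137, 0.0468]
eef_rot: [-180.0, -0.0, 95.2]
wrist_force: [-5.0, 2.2, 9.0]
finger_gap: 0.0099
finger_force: 59.3
```

Request:
play_rows(targets=[[[0,0.1,0],0,0],[[0,0.1,0],0,0]])

```text
t: 23.08
eef_pos: [0.655, 0.1139, 0.0467]
eef_rot: [180.0, -0.0, 95.2]
wrist_force: [-2.5, 2.1, 5.9]
finger_gap: 0.0097
finger_force: 59.1
```

Request:
play_rows(targets=[[[0,0.1,0],0,0],[[0,0,0],0,0]])

```text
t: 23.32
eef_pos: [0.6565, 0.114, 0.0468]
eef_rot: [179.9, -0.0, 95.2]
wrist_force: [-0.1, 1.7, 5.9]
finger_gap: 0.01
finger_force: 59.0
```

Request:
play_rows(targets=[[[0,0.1,0],0,0],[[0,0,0],0,0]])

```text
t: 23.58
eef_pos: [0.6572, 0.1141, 0.0467]
eef_rot: [180.0, -0.0, 95.2]
wrist_force: [-2.4, 1.9, 7.0]
finger_gap: 0.01
finger_force: 59.2
```

Request:
play_rows(targets=[[[0,0.05,0],0,0],[[0,0,0],0,0]])

```text
t: 23.82
eef_pos: [0.6573, 0.1141, 0.0467]
eef_rot: [-180.0, -0.0, 95.2]
wrist_force: [-3.0, 2.9, 7.8]
finger_gap: 0.0098
finger_force: 59.3
```

Request:
play_rows(targets=[[[0,0.05,0],0,0],[[0,0,0],0,0]])

```text
t: 24.08
eef_pos: [0.6574, 0.1141, 0.0468]
eef_rot: [-180.0, -0.0, 95.2]
wrist_force: [-4.7, 1.9, 9.3]
finger_gap: 0.0099
finger_force: 59.4
```

Request:
play_rows(targets=[[[0,0.1,0],0,0],[[0,0,0],0,0]])

```text
t: 24.32
eef_pos: [0.6579, 0.1142, 0.0467]
eef_rot: [-179.9, -0.0, 95.2]
wrist_force: [-7.5, 2.0, 11.6]
finger_gap: 0.0101
finger_force: 59.5
```

Request:
play_rows(targets=[[[0,0.08,0],0,0],[[0,0,0],0,0]])

```text
t: 24.58
eef_pos: [0.6581, 0.1142, 0.0467]
eef_rot: [-179.8, -0.0, 95.2]
wrist_force: [-9.7, 2.3, 12.7]
finger_gap: 0.0097
finger_force: 59.7
```

Request:
play_rows(targets=[[[0,0.08,0],0,0],[[0,0,0],0,0]])

```text
t: 24.82
eef_pos: [0.6584, 0.1142, 0.0467]
eef_rot: [-179.8, -0.0, 95.2]
wrist_force: [-10.5, 1.9, 14.7]
finger_gap: 0.0096
finger_force: 59.9
```

Request:
play_rows(targets=[[[0,-0.1,0],0,0],[[0,-0.15,0],0,0],[[0,0,0],0,0],[[0,0,0],0,0],[[0,0,0],0,0],[[0,0,0],0,0]])

```text
t: 25.58
eef_pos: [0.6579, 0.1142, 0.0467]
eef_rot: [-180.0, -0.0, 95.2]
wrist_force: [-3.7, 2.0, 7.7]
finger_gap: 0.0101
finger_force: 59.3
```

Run:
```python
from h import *
im=snap("side"); cv2.imwrite("pics/s6.png",cv2.resize(im[170:250,240:400],(800,400),interpolation=cv2.INTER_CUBIC)[:,:,::-1])
```

```text
(no output)
```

View pics/s6.png

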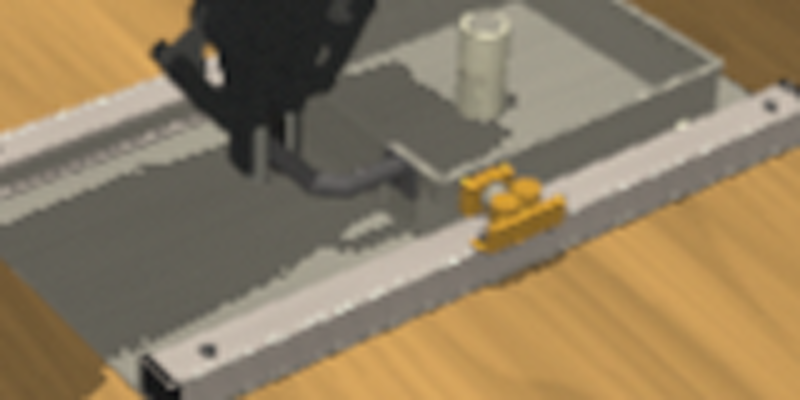

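The ball, partly hidden at (490,197), sits behind the low nose as expected from this viewing angle. The force rose to 5 N, fell to 0, then climbed firmly past 10 N while the tray stayed put, so it is home. The roll is still upright.

```bash
python3 -c "
from cell import bot
print(bot.close_job())"
```

```text
the job is handed in; nothing more can be done
None
```

I handed the job in with the thick roll standing inside the tray, the ball in the catch's notch by the push readings, and the handle still gripped at about 59 N. No verdict came back.

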